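# Load repaired boards into their test nests and lock one down

## Robot

A 6-joint arm with a two-finger parallel gripper is mounted at the origin on a cart in front of the work surface, level with it; the furniture and walls round the work are solid. World frame = base frame: x ahead of the robot, y to its left, z up, the work surface at z = 0. Lengths are in m, angles in rad, forces in N, time in s.
With the tool pointing down it reaches from about 0.275 to 0.975 m from the base axis. Payload 8.4 kg.
Tool frame: the origin (TCP) lies midway between the tips of the shut fingers; the grasp point (between the pads) lies 19 mm behind it; z points along the fingers, y is the line along which they close (so a half turn about z gives the same grasp; the last joint's range is limited). The gripper opens to 92 mm and grips with 3 to 60 N. Pads are 20 mm wide; open, the fingers measure 128 mm over their backs; the gripper's body (75 mm by 189 mm) begins 69 mm behind the grasp point.
Start: joints at [-1.151, 0.353, 1.633, -0, 1.155, -0.002], TCP at [0.256, -0.57, 0.215] pointing down, gripper open.
Joint ranges: [-2.63, 2.63], [-0.92, 2.1], [0.06, 2.66], [-1.3, 4.44], [0, 2.69], [-3.02, 3.02]. Speed limits (rad/s): [2.22, 2.22, 2.79, 3.14, 3.14, 3.14].

## Interface

Orientations are given as a rotation vector (axis times angle).
In Python, from cell import env gives the robot as it stands. The module is installed in compiled form; this text tells all that it offers.
- The arm moves only by the tool send_rows, never from a script. Its argument "deltas" is a list of rows, each a list of 7 numbers: the shift along the tool's x, y, z in units of 0.4 m (1.0 is 0.4 m), then the turn, a rotation vector about the tool's x, y, z in units of pi/2 rad (1.0 is pi/2 rad), then the finger opening in mm, from 0 to 91.9. In form: [[tx, ty, tz, wx, wy, wz, claw], ...]. A call has 1 to 8 rows; each row shifts and turns the commanded pose from where the row before left it, along the tool's axes as they then stand; what a row does not reach is not made up. A row lasts 1/8 s, in which the tool goes at most 62.5 mm and 10.7 degrees, less where a joint would pass 70% of its speed; a pose out of reach is approached as far as the arm can. A call with a number of a shift or a turn outside -1 to 1 is refused whole. A call with a gripper value outside its range is refused whole. The fingers move at their own pace and stop on an object; "newtons" is the grip in N (left out, the last holds). Time passes only in rows, so rows that do not move let the fingers close. It gives the time, the measured TCP pose, the force, the opening and the grip force at its end, in the units of the state.
- env.read_state(): the state, without advancing time (a new reading comes with each control period).
- env.snapshot(name): name is "scene" or "top"; returns (picture, depth): 480x640x3 uint8, red, green, blue; 480x640 float32, m along the optical axis (not along the pixel's ray), 0 where there is no reading.
- env.calibration(name): a dict with "K" (3x3 intrinsics, pixels), "k1" (the pictures are not rectified: a ray, as slopes to the right and down, at radius r is drawn at 1 + k1 r^2 times it, then the intrinsics apply), "camera_from_world" (4x4, takes a point from world to camera coordinates). Camera axes: x right, y down, z forward; pixel columns grow to the right and rows downward; lengths in m; the calibration is good to about 2 mm. A picture is of the moment at which its call begins. calibration takes no time and is no camera call.
- env.finish_job(): hands the job in; it is judged then, once.
The state is a dict: "clock": time; "joints": joint angles; "qvel": joint speeds; "effort": joint torques, N m; "ee_pos": TCP position; "orientation": TCP orientation; "ft_force": force on the tool from outside, world axes, zero at the start; "wrist_torque": the same for the moment, N m; "grip_width": finger opening in m; "gripper_force": force on a finger pad.
Only numpy, scipy, OpenCV 4.12 (cv2) and the standard library are available. Lean on these libraries where they do the work, as an engineer would, in place of code of your own. Each camera call takes 0.05 s, during which the arm holds its last target. There are 200 camera calls.

## Task

Load the three repaired circuit boards into their test nests: each goes, component side up, flat down between the guide pins of the nest whose painted outline has its own colour, with its cream connector at the end where that nest has its cream contact block. Then lock the blue board in with the yellow hold-down plate: tuck the plate's toe (the edge further from its handle) under the overhanging lip of the blue nest and lay it down level over the board between the tall stops. Leave the suction cup and the tape roll as they are.

Things in the scene. Friction and masses are not known exactly. Their poses are not given: they have to be found in the camera images.
- logic_can (a point): Blue board (loose, 60 g), PCB 76 x 56 x 2 mm. Grip its metal shield can: 26 (x) by 24 (y) mm, 11.8 high; low parts beside it. Cream connector at the +x end. Point: centre of the can, 8 mm above the PCB underside, 9 mm from the PCB centre towards -x. +x: along the board to the connector end; z up. Starts flat on the blue mat, 6 mm above the desk.
- power_transformer (a point): Green board (loose, 90 g), PCB 84 x 54 x 2 mm. Grip its dark transformer with yellow tape: 30 (x) by 24 (y) mm, 24 high. Two dark capacitors 21 high, small fin; cream connector at the +x end. Point: centre of the transformer, 14 mm above the PCB underside, 10 mm from the PCB centre towards -x. +x: along the board to the connector end; z up. Starts flat on the blue mat, 6 mm above the desk.
- relay_heatsink (a point): Red board (loose, 80 g), PCB 104 x 40 x 2 mm. Grip its finned aluminium heat sink: 36 (x) by 20 (y) mm, 22 high. Two blue relays; cream connector at the +x end. Point: centre of the heat sink, 13 mm above the PCB underside, 16 mm from the PCB centre towards -x. +x: along the board to the connector end; z up. Starts flat on the blue mat, 6 mm above the desk.
- plate_handle (a point): Yellow hold-down plate (loose, 120 g), 102 (x) by 84 (y) by 4 mm, with a slot near its toe and a black bar handle on top: 36 (x) by 14 (y) mm, 20 high. Point: centre of the handle, 14 mm above the plate's underside, 63 mm from the toe edge (at -x), 39 mm from the free edge (+x). z up. Starts flat on the desk; a soldering iron (180 mm high) and a hot plate with clamps (205 mm) stand next to it: lift it 0.25 m before carrying.
- logic_nest: Blue-outlined nest (fixed), black base 140 x 118 x 10 mm (x -76 to +64). Board lies on it at z = 10 mm; pins (tips to z = 20) leave it 4 mm play each way. Plate goes over it, underside at z = 24, home handle 6 mm (+/-5) to +x of the pocket centre; tall stops (to z = 36) at x = +50 and y = +/-47. Origin: desk level under the pocket centre; +x to the contact-block end; z up.
- lip_edge (a point): Middle of the free edge, underside, of the aluminium lip across the blue nest's -x end, 92 mm wide; 47 mm from the pocket centre, z = 36 mm. Axes as the nest. Under it a slot 15 mm deep: shelf at z = 24, underside falling to 31 at the back wall. From this edge to the far stops are 97 mm, less than the plate: it goes in tilted, toe down about 20 degrees, then level.
- power_nest: Green-outlined test nest (fixed), black base 120 x 84 x 10 mm (x -55 to +65). The green board lies on it at z = 10 mm; steel guide pins with conical tips (to z = 20) leave it 4 mm of play each way. Origin: desk level under the pocket centre; +x along the pocket to the contact-block end; z up.
- relay_nest: Red-outlined test nest (fixed), black base 140 x 70 x 10 mm (x -65 to +75). The red board lies on it at z = 10 mm; steel guide pins with conical tips (to z = 20) leave it 4 mm of play each way. Origin: desk level under the pocket centre; +x along the pocket to the contact-block end; z up.
- suction_cup: Bystander (loose): black suction cup with a ring on top, 42 mm across, 39 mm high, standing on the desk between the soldering stand and the nests. Origin under its centre. To be left alone.
- tape_roll: Bystander (loose): amber tape roll, 45 mm across, 12 mm high, lying on the desk beyond the nests. Origin under its centre. To be left alone.

How it is judged:
By the outcome, as a careful person would: the job done as asked, in the order asked, and still so for the second after the job is handed in, with the robot touching nothing.
It also fails if it takes over 99 s, if anything falls off the work surface, if the arm or the gripper's body presses on something with over 40 N, if the wrist force passes 120 N, or if a joint passes its speed limit or range.

## Working session

There is one attempt and no reset: what is moved stays moved. The work goes in short steps, Python scripts to look and compute and a tool call to move; the robot and the scene stay as the last step left them, time stands still between calls to the robot, and variables do not carry over. Pictures are saved under pics/ and viewed, at most 14 in all, crops included, and the job is handed in when it is done.

Besides the shell and the picture viewer there is one more tool, called after "Emit:" as name(argument=value, ...) on one line, values as JSON. send_rows: Moves the arm, as the interface text tells. Its arguments: {"type":"object","properties":{"deltas":{"type":"array","items":{"type":"array","items":{"type":"number"}}},"newtons":{"type":"number"}},"required":["deltas"]}

```bash
mkdir -p pics; cat > h.py <<'E'
import numpy as np,cv2
from cell import env
from scipy.spatial.transform import Rotation as R
def snap(n,f=None):
    im,d=env.snapshot(n)
    if f: cv2.imwrite('pics/'+f,im[:,:,::-1])
    return im,d
def cal(n):
    c=env.calibration(n);return np.array(c['K']),c['k1'],np.array(c['camera_from_world'])
def ray(n,uv):
    K,k1,T=cal(n)
    p=cv2.undistortPoints(np.array(uv,float).reshape(-1,1,2),K,np.array([k1,0,0,0,0.]))[:,0]
    d=np.c_[p,np.ones(len(p))]@T[:3,:3]   # R^T d
    o=-T[:3,:3].T@T[:3,3]
    return o,d
def atz(n,uv,z):
    o,d=ray(n,uv); z=np.broadcast_to(z,len(d)); return o+d*((z-o[2])/d[:,2])[:,None]
def cloud(n,dep):
    v,u=np.mgrid[:480,:640]; o,d=ray(n,np.c_[u.ravel(),v.ravel()])
    P=o+d*dep.ravel()[:,None]; P[dep.ravel()==0]=np.nan
    return P.reshape(480,640,3)
def proj(n,P):
    K,k1,T=cal(n); return cv2.projectPoints(np.array(P,float).reshape(-1,1,3),cv2.Rodrigues(T[:3,:3])[0],T[:3,3],K,np.array([k1,0,0,0,0.]))[0][:,0]
E
python3 - <<'E'
from h import *
for n in('scene','top'):
    im,d=snap(n,n+'0.png'); K,k,T=cal(n); print(n,K[0,0],k,-T[:3,:3].T@T[:3,3],T[2,:3]); np.savez(n+'0',im=im,d=d)
print(env.read_state())
E
```

```text
scene 604.5580893812302 -0.19165193629062283 [-0.81964145  0.31519781  1.11507424] [ 0.76754857 -0.21627536 -0.60340215]
top 493.10412722341846 -0.1080013165999789 [ 0.33070975 -0.04625519  1.20286332] [ 0.19269945 -0.00353233 -0.98125147]
{'clock': 0.1, 'joints': array([-1.15140501e+00,  3.53614409e-01,  1.63404919e+00,  2.91711682e-05,
        1.15522696e+00, -2.41979763e-03]), 'qvel': array([ 0.00098261, -0.00253844, -0.00049159,  0.00042601,  0.00015696,
       -0.00082412]), 'effort': array([-2.93725396e-03, -5.94905448e+01, -3.34931588e+01,  6.96457992e-02,
        1.83722324e-02, -3.85405747e-05]), 'ee_pos': array([ 0.25569591, -0.56980432,  0.21392112]), 'orientation': array([-3.07073722e+00, -6.57393114e-01,  3.80819923e-04]), 'ft_force': array([-0.92976454,  0.67702249, -0.20252711]), 'wrist_torque': array([-0.01167285,  0.00909277, -0.05250125]), 'gripper_force': 0.0, 'grip_width': 0.09191018638300101}
```

View pics/top0.png

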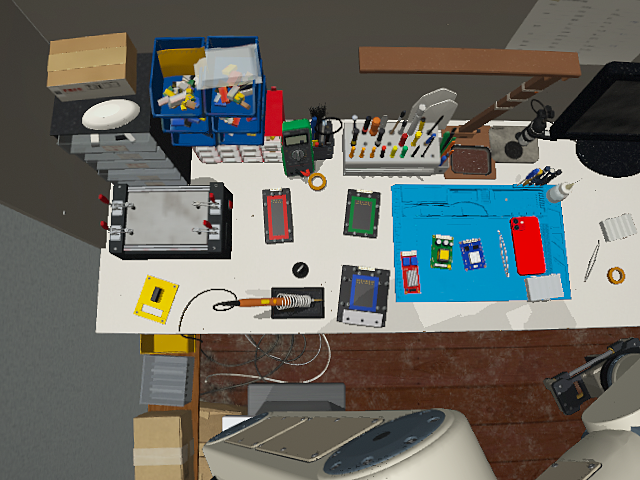

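View pics/scene0.png

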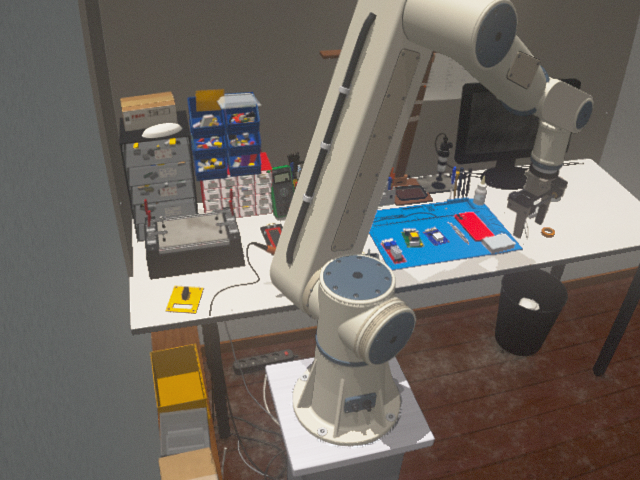

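The top view shows the plate at (157,298), the red nest at (278,216), the green nest at (362,213), the blue nest at (363,296), and the red, green and blue boards at (411,272), (441,252) and (473,255). Next I'll take enlarged crops.

```bash
python3 - <<'E'
import numpy as np,cv2
im=np.load('top0.npz')['im'][:,:,::-1]
c=lambda x,y,w,h,s:cv2.resize(im[y:y+h,x:x+w],None,fx=s,fy=s,interpolation=cv2.INTER_CUBIC)
cv2.imwrite('pics/n.png',c(255,180,140,150,4)); 
a=c(395,230,95,70,8)
cv2.imwrite('pics/b.png',a); cv2.imwrite('pics/p.png',c(130,265,60,64,8))
E
```

```text
(no output)
```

View pics/n.png

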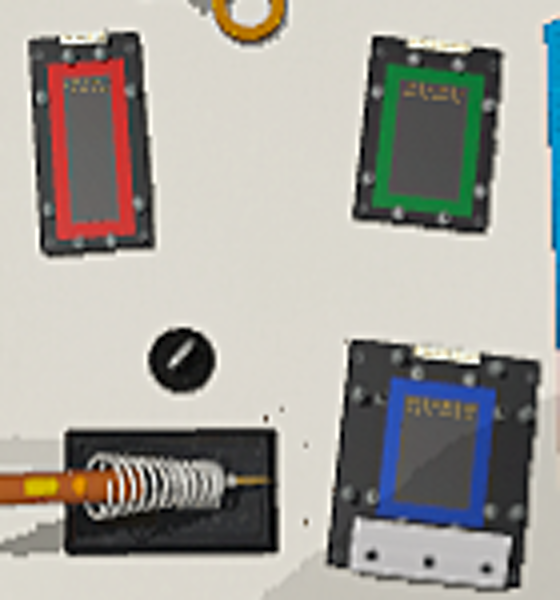

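View pics/b.png

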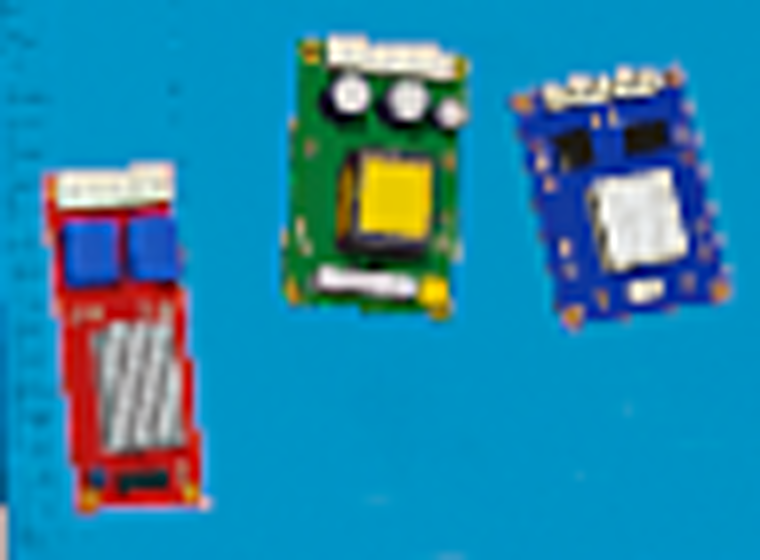

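View pics/p.png

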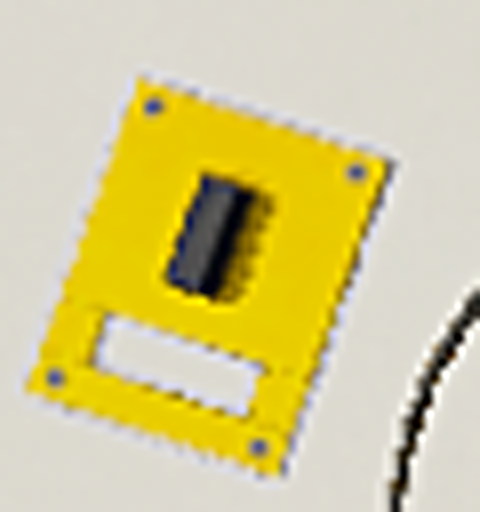

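The crops show every connector and contact block at the image-top (+x) end, the plate's toe (slot) at the bottom, and the lip at the blue nest's bottom end. Next I'll fit poses from the picked corners and the colour regions.

```bash
cat > fit.py <<'E'
from h import *
def fit(n,pix,z,model):
    P=atz(n,pix,z)[:,:2]; M=np.array(model,float)
    a=P-P.mean(0); b=M-M.mean(0)
    th=np.arctan2((b[:,0]*a[:,1]-b[:,1]*a[:,0]).sum(),(b*a).sum())
    c,s=np.cos(th),np.sin(th); Q=np.array([[c,-s],[s,c]])
    t=P.mean(0)-Q@M.mean(0); return t,th,np.abs(M@Q.T+t-P).max()
def rc(a,b,cx=0): # TL,TR,BR,BL ; image up=+x, left=+y
    return [[cx+a/2,b/2],[cx+a/2,-b/2],[cx-a/2,-b/2],[cx-a/2,b/2]]
E
cat > m1.py <<'E'
from fit import *
im=np.load('top0.npz')['im']
def px(l,o,s): return (np.array(l,float)+.5)/s-.5+o
def show(nm,r,off=0):
    t,th,e=r; print(nm,t.round(4),'yaw',np.degrees(th).round(2),'err',round(e,4),'grip',(t+off*np.array([np.cos(th),np.sin(th)])).round(4))
B=lambda l:px(l,(395,230),8); N=lambda l:px(l,(255,180),4)
m=rc(.104,.040); show('redB',fit('top',B([(45,175),(207,505),(78,510)]),.008,[m[0],m[2],m[3]]),-.016)
show('greenB',fit('top',B([(298,38),(468,55),(450,318),(285,303)]),.008,rc(.084,.054)),-.010)
show('blueB',fit('top',B([(512,100),(682,68),(730,297),(568,328)]),.008,rc(.076,.056)),-.009)
show('plate',fit('top',px([(137,78),(393,160),(280,475),(28,390)],(130,265),8),.004,rc(.102,.084,-.012)))
show('redN',fit('top',N([(28,40),(140,32),(155,246),(42,255)]),.010,rc(.140,.070,.005)))
show('greenN',fit('top',N([(373,36),(502,50),(487,232),(352,218)]),.010,rc(.120,.084,.005)))
show('blueN',fit('top',N([(348,340),(540,360),(520,590),(330,565)]),[.010,.010,.036,.036] and .010,rc(.140,.118,-.006)))
hsv=cv2.cvtColor(im,cv2.COLOR_RGB2HSV).astype(int)
for nm,(u0,u1,v0,v1),hs in(('red',(260,296,190,245),[(0,8),(172,180)]),('green',(340,380,188,240),[(50,75)]),('blue',(340,392,270,315),[(108,125)])):
    h=hsv[v0:v1,u0:u1]; k=np.zeros(h.shape[:2],bool)
    for a,b in hs:k|=(h[...,0]>=a)&(h[...,0]<=b)&(h[...,1]>140)&(h[...,2]>60)
    v,u=np.nonzero(k); P=atz('top',np.c_[u+u0,v+v0],.010)[:,:2]
    r=cv2.minAreaRect(P.astype(np.float32)*1000); print(nm,len(u),r)
E
python3 m1.py
```

```text
redB [ 0.4897 -0.2976] yaw 3.04 err 0.0006 grip [ 0.4738 -0.2984]
greenB [ 0.5391 -0.3781] yaw -6.44 err 0.0013 grip [ 0.5292 -0.377 ]
blueB [ 0.5322 -0.4563] yaw 9.43 err 0.002 grip [ 0.5233 -0.4577]
plate [0.4384 0.3236] yaw -17.53 err 0.0009 grip [0.4384 0.3236]
redN [0.6294 0.0285] yaw 4.1 err 0.001 grip [0.6294 0.0285]
greenN [ 0.6339 -0.1813] yaw -6.92 err 0.0013 grip [ 0.6339 -0.1813]
blueN [ 0.4391 -0.1808] yaw -6.65 err 0.0023 grip [ 0.4391 -0.1808]
red 401 ((631.0507202148438, 29.324230194091797), (114.17871856689453, 48.48558807373047), 4.0715460777282715)
green 362 ((634.5466918945312, -181.78652954101562), (61.87895202636719, 92.0648193359375), 83.11791229248047)
blue 408 ((439.9467468261719, -181.31410217285156), (64.27181243896484, 86.07186889648438), 82.80043029785156)
```

```bash
python3 - <<'E'
from h import *
d=np.load('top0.npz')['d']; P=cloud('top',d)
x=np.arange(.30,.72,.02); y=np.arange(.46,-.56,-.03)
print('      '+' '.join('%4d'%(v*1000) for v in x))
for b in y:
    r=[]
    for a in x:
        k=(abs(P[...,0]-a)<.01)&(abs(P[...,1]-b)<.015); r.append('%4d'%(np.nanmax(P[k][:,2])*1000) if k.any() else '   .')
    print('%5d '%(b*1000)+' '.join(r))
E
```

```text
300  320  340  360  380  400  420  440  460  480  500  520  540  560  580  600  620  640  660  680  700
  460 -259 -259    3    3    4    5    6    5    5    5    4    4    3  456  459  463  468  473  477  482  487
  430 -317 -383    3    5    6    4    6    7    4    6    6   51    1    .    .    .    .    .    .    .  329
  400 -274 -381    4    4    4    6    4    5    4    6    6  108  111  205  205  109  203  207  111  111  329
  370 -257 -380    4    4    6    9    9    9    6    3    4  108  108  140  140  109  144  143  108  110  329
  340 -259 -384    3    6    9    6   27   27   17    7    6   91  102  134  134  104  141  145  102  103  329
  310 -256 -257    2    7    8    8   26   27   24    6    6   89  103  102  102  103  102  102  103  103  329
  280 -739 -304    6    9   10    8    8    8    8    4    5   89  101  102  103  102  102  103  103  104  329
  250 -739 -739    4   11   15   17   16    5    4    4    4   90  102  104  103  102  101  102  104  100  329
  220 -741 -743    2    5    6    5   12   12    7    6    5   88  101  136  136  102  145  142  103  101   
[... 2077 characters left out ...]
  19   12   11   11   14   15   14
 -379 -741 -738    3    4    4    4   12   11   11   12   26   36   38   31   22   10   13   10   13   15   15
 -409 -743 -743    1    4    4    4   10   11   11   11   13   10   11   21   20   11   12   12   13   14   14
 -439 -738 -738    4    3    3    4   12    9   13   11   12   21   23   19   10   10   13   10   10   12   12
 -469 -738 -740    2    4    5    5    9   11   11   13   12   23   22   16   11   11   11   12   14   17   11
 -499  553 -737    2    4    6    4   12   10   12   14   10   10   10   12   11    9   12   13   14   13   13
 -529 -739 -732    4    3    5    5   11   12   11   17   17   16   15   15   14   11   11   14   13   10   15
```

```bash
cat > plan.py <<'E'
from h import *
def Rt(yaw,pitch=0): # pitch>0: tool/board +x end raised
    return R.from_euler('z',yaw,degrees=True)*R.from_euler('y',-pitch,degrees=True)*R.from_euler('x',180,degrees=True)
def plan(wps,claw,vmax=.058,wmax=10.):
    """wps: (pos,yaw[,pitch][,speed mm/row])"""
    s=env.read_state(); p=s['ee_pos'].copy(); q=R.from_rotvec(s['orientation']); rows=[]
    for w in wps:
        T=np.array(w[0],float); G=Rt(w[1],w[2] if len(w)>2 else 0); v=w[3] if len(w)>3 else vmax
        n=int(max(np.ceil(np.linalg.norm(T-p)/v),np.ceil(np.degrees((q.inv()*G).magnitude())/wmax),1))
        for i in range(n):
            k=n-i; t=np.round(q.inv().apply((T-p)/k)/.4,3); r=np.round((q.inv()*G).as_rotvec()/k/(np.pi/2),3)
            p=p+q.apply(t*.4); q=q*R.from_rotvec(r*np.pi/2); rows.append([*t,*r,claw])
    for i in range(0,len(rows),8): print('['+','.join('['+','.join('%g'%(x+0) for x in r)+']' for r in rows[i:i+8])+']')
    print(len(rows),'t',s['clock'],'at',s['ee_pos'].round(4),'grip',s['grip_width'],s['gripper_force'])
E
python3 -c "
from plan import *
plan([((.5233,-.4577,.10),9.4),((.5233,-.4577,.025),9.4),((.5233,-.4577,.012),9.4)],50)"
```

```text
[[0.121,0.003,0.047,0,0,0.027,50],[0.121,-0.002,0.048,0,0,0.027,50],[0.121,-0.007,0.047,0,0,0.028,50],[0.12,-0.012,0.048,0,0,0.027,50],[0.119,-0.018,0.047,0,0,0.028,50],[0.119,-0.023,0.048,-0.001,0,0.027,50],[0,0,0.094,0,0,0,50],[0,0,0.093,0,0,0,50]]
[[0,0,0.033,0,0,0,50]]
9 t 0.1 at [ 0.2557 -0.5698  0.2139] grip 0.09191018638300101 0.0
```

Emit:
send_rows(deltas=[[0.121,0.003,0.047,0,0,0.027,50],[0.121,-0.002,0.048,0,0,0.027,50],[0.121,-0.007,0.047,0,0,0.028,50],[0.12,-0.012,0.048,0,0,0.027,50],[0.119,-0.018,0.047,0,0,0.028,50],[0.119,-0.023,0.048,-0.001,0,0.027,50],[0,0,0.094,0,0,0,50],[0,0,0,0,0,0,50]], newtons=25)

```text
clock: 1.1
ee_pos: [0.5219, -0.456, 0.0596]
orientation: [-3.128, -0.259, 0.007]
ft_force: [-0.6, 0.7, 0.4]
grip_width: 0.0499
gripper_force: 0.0
```

```bash
python3 -c "
from plan import *
snap('top','a1.png')
im=cv2.imread('pics/a1.png');cv2.imwrite('pics/a1c.png',cv2.resize(im[210:310,390:510],None,fx=6,fy=6,interpolation=2)[:600])
print(env.read_state()['ft_force'])
plan([((.5233,-.4577,.025),9.4),((.5233,-.4577,.012),9.4)],50)"
```

```text
[ 0.10940066 -0.09186633  0.6052233 ]
[[0.002,0.001,0.092,-0.001,0.001,0,50],[0,0,0.032,0,0,0,50]]
2 t 1.15 at [ 0.5225 -0.4573  0.0617] grip 0.050040668987038746 0.0
```

View pics/a1c.png

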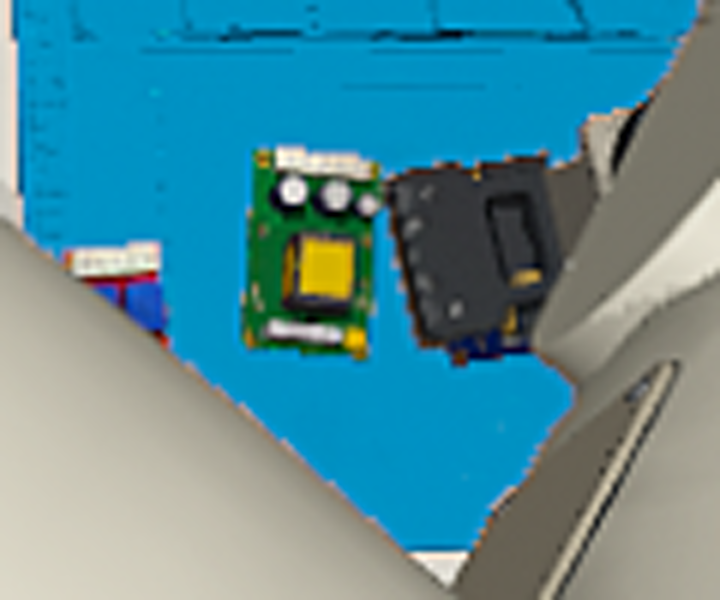

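The gripper body at about (480,250) in the crop hides the blue board, and its alignment looks right. I'll descend.

Emit:
send_rows(deltas=[[0.002,0.001,0.092,0,0,0,50],[0,0,0.032,0,0,0,50],[0,0,0,0,0,0,50],[0,0,0,0,0,0,50]])

```text
clock: 1.65
ee_pos: [0.5249, -0.4594, 0.0149]
orientation: [3.128, 0.257, 0.002]
ft_force: [0.0, 1.0, 0.4]
grip_width: 0.05
gripper_force: 0.0
```

Emit:
send_rows(deltas=[[0,0,0,0,0,0,10],[0,0,0,0,0,0,10],[0,0,0,0,0,0,10],[0,0,0,0,0,0,10],[0,0,0,0,0,0,10]])

```text
clock: 2.28
ee_pos: [0.5246, -0.4587, 0.0138]
orientation: [3.129, 0.258, 0.001]
ft_force: [-1.1, 0.3, 5.0]
grip_width: 0.0236
gripper_force: 25.0
```

```bash
python3 -c "
from plan import *
plan([((.5233,-.4577,.032),9.4,0,.01)],10)"
```

```text
[[-0.001,-0.001,-0.023,0.001,0,0,10],[-0.002,-0.002,-0.023,0,0,0,10]]
2 t 2.275 at [ 0.5246 -0.4587  0.0138] grip 0.023557170595548228 25.00238388776779
```

```bash
python3 -c "
from plan import *
plan([((.524,-.4587,.10),9.4,0,.05),((.4316,-.18,.10),-6.8,0,.05),((.4316,-.18,.04),-6.8,0,.04)],10)"
```

```text
[[-0.001,0,-0.108,0.001,0,0,10],[0,0,-0.108,0,0,0,10],[-0.019,-0.121,0,0,0,0.03,10],[-0.025,-0.12,0,0,0,0.03,10],[-0.03,-0.118,0,0,0,0.03,10],[-0.036,-0.117,0,0,0,0.03,10],[-0.041,-0.115,0,0,0,0.03,10],[-0.047,-0.113,0,0,0,0.03,10]]
[[0,0,0.075,0,0,0,10],[0,0,0.075,0,0,0,10]]
10 t 2.275 at [ 0.5246 -0.4587  0.0138] grip 0.023557170595548228 25.00238388776779
```

Emit:
send_rows(deltas=[[-0.001,0,-0.054,0.001,0,0,10],[-0.001,0,-0.108,0,0,0,10],[0,0,-0.054,0,0,0,10],[-0.019,-0.121,0,0,0,0.03,10],[-0.025,-0.12,0,0,0,0.03,10],[-0.03,-0.118,0,0,0,0.03,10],[-0.036,-0.117,0,0,0,0.03,10],[-0.041,-0.115,0,0,0,0.03,10]])

```text
clock: 3.28
ee_pos: [0.4461, -0.2252, 0.1002]
orientation: [3.139, -0.115, 0.001]
ft_force: [0.1, -0.1, -0.6]
grip_width: 0.0238
gripper_force: 25.0
```

Emit:
send_rows(deltas=[[-0.047,-0.113,0,0,0,0.03,10],[0,0,0.075,0,0,0,10],[0,0,0,0,0,0,10],[0,0,0,0,0,0,10]])

```text
clock: 3.78
ee_pos: [0.4317, -0.1807, 0.0705]
orientation: [3.136, -0.187, 0.001]
ft_force: [-0.3, 0.3, -0.9]
grip_width: 0.0236
gripper_force: 25.0
```

```bash
python3 -c "
from plan import *
snap('top','a2.png')
im=cv2.imread('pics/a2.png');cv2.imwrite('pics/a2c.png',cv2.resize(im[240:340,310:430],None,fx=6,fy=6,interpolation=2))
print(env.read_state()['ft_force'])
plan([((.4316,-.18,.04),-6.8,0,.04),((.4316,-.18,.0185),-6.8,0,.011)],10)"
```

```text
[ 0.95335023 -0.32830349 -0.20694202]
[[-0.001,-0.002,0.077,0,-0.001,0,10],[0,0,0.027,0,0,0,10],[0,0,0.026,0,0,0,10]]
3 t 3.825 at [ 0.4319 -0.1808  0.0706] grip 0.023821079152197566 24.99878615140915
```

View pics/a2c.png

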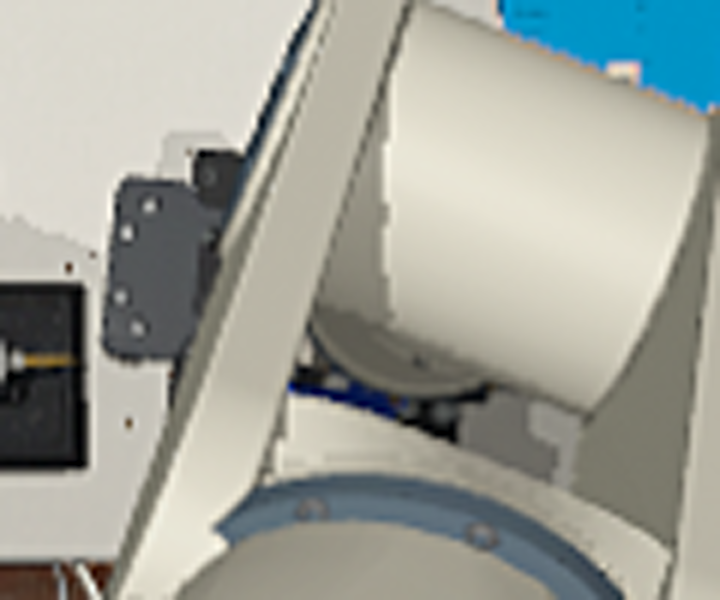

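The arm hides the nest, so the picture tells nothing about the fit. I'll lower by numbers and watch the force.

Emit:
send_rows(deltas=[[-0.001,-0.002,0.077,0,-0.001,0,10],[0,0,0.025,0,0,0,10],[0,0,0.02,0,0,0,10],[0,0,0,0,0,0,10],[0,0,0,0,0,0,10]])

```text
clock: 4.45
ee_pos: [0.4312, -0.1795, 0.0215]
orientation: [3.136, -0.186, -0.001]
ft_force: [0.6, -0.6, -0.7]
grip_width: 0.0233
gripper_force: 25.0
```

```bash
python3 -c "
from plan import *
for i in range(1): s=env.read_state(); print(s['ft_force'],s['wrist_torque'],s['ee_pos'])"
```

```text
[ 0.56748706 -0.5627244  -0.66916996] [ 0.06368103 -0.0360872  -0.00029609] [ 0.43122073 -0.17950772  0.02148785]
```

Emit:
send_rows(deltas=[[0,0,0.008,0,0,0,10],[0,0,0.003,0,0,0,10],[0,0,0,0,0,0,10]])

```text
clock: 4.82
ee_pos: [0.4313, -0.1795, 0.0176]
orientation: [3.136, -0.186, -0.001]
ft_force: [-4.3, 0.8, 16.2]
grip_width: 0.0234
gripper_force: 25.0
```

Emit:
send_rows(deltas=[[0,0,0,0,0,0,36],[0,0,0,0,0,0,36],[0,0,0,0,0,0,36]])

```text
clock: 5.2
ee_pos: [0.4307, -0.1793, 0.0165]
orientation: [-3.136, 0.186, 0.003]
ft_force: [0.2, -0.4, 0.3]
grip_width: 0.0359
gripper_force: 0.0
```

```bash
python3 -c "
from plan import *
s=env.read_state();print(s['ft_force'])
p=s['ee_pos']
plan([((*p[:2],.06),-6.8,0,.03),((.5292,-.377,.13),-6.5,0,.055),((.5292,-.377,.05),-6.5)],46)"
```

```text
[ 0.19500092 -0.36279264  0.29362322]
[[0,0,-0.054,0,0.001,0,46],[0,0,-0.055,0,0,0,46],[0.061,0.092,-0.035,0,0,-0.001,46],[0.06,0.093,-0.035,0,0,-0.001,46],[0.06,0.092,-0.035,0,0,0,46],[0.06,0.093,-0.035,0,0,-0.001,46],[0.061,0.092,-0.035,0,0,0,46],[0,0,0.1,0,0,0,46]]
[[0,0,0.1,0,0,0,46]]
9 t 5.2 at [ 0.4307 -0.1793  0.0165] grip 0.03592750420184195 0.0
```

Emit:
send_rows(deltas=[[0,0,-0.054,0,0.001,0,36],[0,0,-0.055,0,0,0,36],[0.061,0.092,-0.035,0,0,-0.001,46],[0.06,0.093,-0.035,0,0,-0.001,46],[0.06,0.092,-0.035,0,0,0,46],[0.06,0.093,-0.035,0,0,-0.001,46],[0.061,0.092,-0.035,0,0,0,46],[0,0,0.1,0,0,0,46]])

```text
clock: 6.2
ee_pos: [0.5336, -0.3818, 0.0936]
orientation: [3.131, -0.181, 0.013]
ft_force: [-0.6, -0.4, -0.6]
grip_width: 0.0461
gripper_force: 0.0
```

Emit:
send_rows(deltas=[[0,0,0.09,0,0,0,46],[0,0,0,0,0,0,46],[0,0,0,0,0,0,46]])

```text
clock: 6.58
ee_pos: [0.5299, -0.3771, 0.0551]
orientation: [3.136, -0.179, 0.001]
ft_force: [-0.2, 0.0, -0.3]
grip_width: 0.0457
gripper_force: 0.0
```

```bash
python3 -c "
from plan import *
im,d=snap('top','a3.png');np.savez('a3',im=im,d=d)
im=cv2.imread('pics/a3.png');cv2.imwrite('pics/a3c.png',cv2.resize(im[240:340,310:430],None,fx=6,fy=6,interpolation=2))
plan([((.5292,-.377,.014),-6.5,0,.02)],46)"
```

```text
[[-0.001,0,0.035,0,0,0,46],[-0.001,0,0.035,0,-0.001,0,46],[-0.001,-0.001,0.034,0.001,0,0,46]]
3 t 6.625 at [ 0.5303 -0.3774  0.0557] grip 0.04567681152581085 0.0
```

View pics/a3c.png

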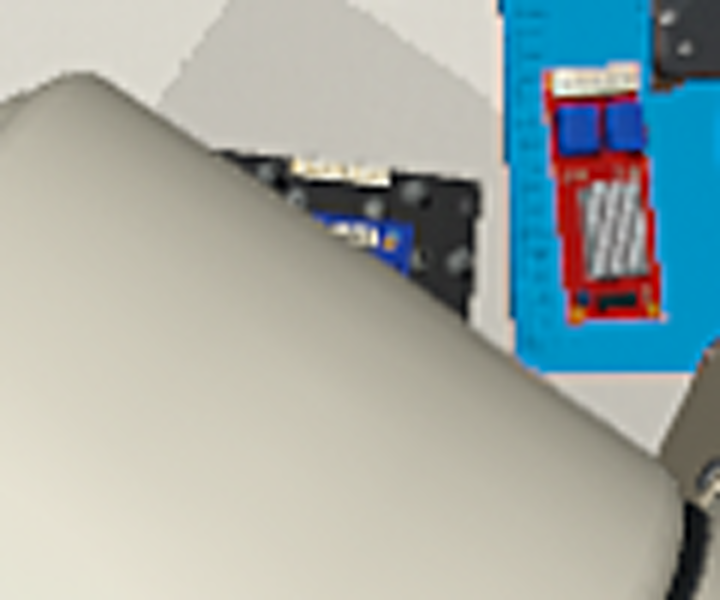

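The blue board's connector end, at about (360,235), sits within the pins. The arm hides the rest, so I'll recheck later. Now I'll grip the green board.

Emit:
send_rows(deltas=[[-0.001,0,0.035,0,0,0,46],[-0.001,0,0.035,0,-0.001,0,46],[-0.001,-0.001,0.034,0.001,0,0,46],[0,0,0,0,0,0,46],[0,0,0,0,0,0,10],[0,0,0,0,0,0,10],[0,0,0,0,0,0,10],[0,0,0,0,0,0,10]])

```text
clock: 7.62
ee_pos: [0.5286, -0.3766, 0.013]
orientation: [-3.135, 0.179, 0.001]
ft_force: [0.2, -0.4, 2.1]
grip_width: 0.0237
gripper_force: 25.0
```

```bash
python3 -c "
from plan import *
s=env.read_state();print(s['ft_force'],s['grip_width'],s['gripper_force'])
p=s['ee_pos']; th=np.radians(-6.9); u=np.array([np.cos(th),np.sin(th)])
off=-.010+(p[:2]-[.5292,-.377])@u; t=np.array([.6342,-.1815])+off*u; print(off,t)
plan([((*p[:2],.06),-6.5,0,.04),((*t,.11),-6.9,0,.055),((*t,.05),-6.9,0,.04)],10)"
```

```text
[ 0.21919743 -0.36644086  2.0809822 ] 0.023709634368217925 24.98780608177185
-0.010671514651202817 [ 0.62360578 -0.18021796]
[[0,0,-0.059,0,0,0,10],[0,0,-0.058,-0.001,0.001,0,10],[0.036,-0.103,-0.025,0,0,0.001,10],[0.036,-0.103,-0.025,0,0,0.001,10],[0.036,-0.103,-0.025,0,0,0.001,10],[0.035,-0.103,-0.025,0,0,0.001,10],[0.036,-0.103,-0.025,0,0,0,10],[0,0,0.075,0,0,0,10]]
[[0,0,0.075,0,0,0,10]]
9 t 7.625 at [ 0.5286 -0.3766  0.013 ] grip 0.023709634368217925 24.98780608177185
```

Emit:
send_rows(deltas=[[0,0,-0.059,0,0,0,10],[0,0,-0.058,-0.001,0.001,0,10],[0.036,-0.103,-0.025,0,0,0.001,10],[0.036,-0.103,-0.025,0,0,0.001,10],[0.036,-0.103,-0.025,0,0,0.001,10],[0.035,-0.103,-0.025,0,0,0.001,10],[0.036,-0.103,-0.025,0,0,0,10],[0,0,0.075,0,0,0,10]])

```text
clock: 8.62
ee_pos: [0.6277, -0.1781, 0.0832]
orientation: [3.135, -0.184, 0.012]
ft_force: [-0.3, 0.1, -2.0]
grip_width: 0.0239
gripper_force: 25.0
```

Emit:
send_rows(deltas=[[0,0,0.065,0,0,0,10],[0,0,0,0,0,0,10],[0,0,0,0,0,0,10]])

```text
clock: 9.0
ee_pos: [0.6241, -0.1805, 0.0546]
orientation: [3.136, -0.189, 0.002]
ft_force: [0.5, 0.5, -0.4]
grip_width: 0.0241
gripper_force: 25.0
```

```bash
python3 -c "
from plan import *
im,d=snap('top','a4.png')
im=cv2.imread('pics/a4.png');cv2.imwrite('pics/a4c.png',cv2.resize(im[175:335,240:420],None,fx=3.75,fy=3.75,interpolation=2))
plan([((.6236,-.1802,.0215),-6.9,0,.015)],10)"
```

```text
[[-0.001,0,0.028,0,0,0,10],[-0.001,0,0.028,0,-0.001,0,10],[0,-0.001,0.027,0,0,0,10]]
3 t 9.05 at [ 0.6243 -0.1806  0.0549] grip 0.023864641797689615 24.986201226711273
```

View pics/a4c.png

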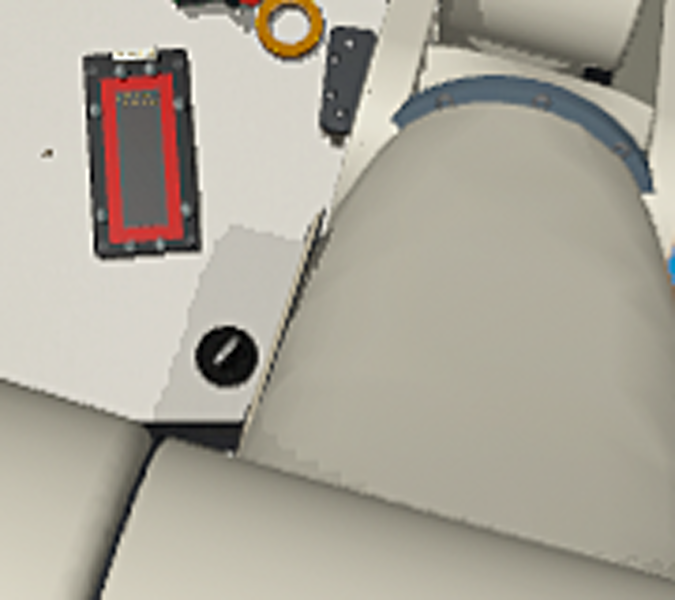

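The arm covers the green nest again; the suction cup at (227,355) and the tape roll at (290,27) are undisturbed. I'll lower on force.

Emit:
send_rows(deltas=[[-0.001,0,0.028,0,0,0,10],[-0.001,0,0.028,0,-0.001,0,10],[0,-0.001,0.027,0,0,0,10],[0,0,0,0,0,0,10],[0,0,0,0,0,0,10]])

```text
clock: 9.68
ee_pos: [0.6228, -0.1797, 0.0201]
orientation: [-3.136, 0.189, 0.003]
ft_force: [-0.2, 0.8, -0.7]
grip_width: 0.0234
gripper_force: 25.0
```

Emit:
send_rows(deltas=[[0,0,0.006,0,0,0,10],[0,0,0.005,0,0,0,10],[0,0,0,0,0,0,10]])

```text
clock: 10.05
ee_pos: [0.623, -0.1798, 0.017]
orientation: [3.136, -0.189, -0.001]
ft_force: [-2.9, 0.6, 8.5]
grip_width: 0.0239
gripper_force: 25.0
```

Seated at the expected height. Next: release, lift, and go to the red board.

Emit:
send_rows(deltas=[[0,0,0,0,0,0,34],[0,0,0,0,0,0,34],[0,0,0,0,0,0,34],[0,0,-0.05,0,0,0,34],[0,0,-0.1,0,0,0,34],[0,0,0,0,0,0,34]])

```text
clock: 10.8
ee_pos: [0.6255, -0.1805, 0.0802]
orientation: [3.135, -0.189, 0.008]
ft_force: [-0.1, -0.4, 1.1]
grip_width: 0.0345
gripper_force: 0.0
```

```bash
python3 -c "
from plan import *
print(env.read_state()['ft_force'])
plan([((.4738,-.2984,.10),3.0,0,.055),((.4738,-.2984,.05),3.,0,.05)],42)"
```

```text
[-0.06523626 -0.37822087  1.12677614]
[[-0.085,0.085,-0.013,0,-0.001,-0.027,42],[-0.089,0.081,-0.012,0,-0.001,-0.028,42],[-0.092,0.077,-0.013,0,-0.001,-0.027,42],[-0.096,0.072,-0.012,0.001,0,-0.028,42],[0,0,0.063,0,0,0,42],[0,0,0.062,0,0,0,42]]
6 t 10.8 at [ 0.6255 -0.1805  0.0802] grip 0.03447973204531894 0.0
```

Emit:
send_rows(deltas=[[-0.085,0.085,-0.013,0,-0.001,-0.027,42],[-0.089,0.081,-0.012,0,-0.001,-0.028,42],[-0.092,0.077,-0.013,0,-0.001,-0.027,42],[-0.096,0.072,-0.012,0.001,0,-0.028,42],[0,0,0.063,0,0,0,42],[0,0,0.05,0,0,0,42],[0,0,0,0,0,0,42]])

```text
clock: 11.68
ee_pos: [0.4696, -0.2969, 0.0501]
orientation: [-3.137, -0.082, 0.014]
ft_force: [-0.5, -0.1, 0.2]
grip_width: 0.0419
gripper_force: 0.0
```

```bash
python3 -c "
from plan import *
im,d=snap('top','a5.png');np.savez('a5',im=im,d=d)
plan([((.4738,-.2984,.014),3.0,0,.02)],42)"
```

```text
[[0.005,0.002,0.046,-0.001,0.002,0,42],[0.004,0.002,0.046,-0.001,0.003,0,42]]
2 t 11.725 at [ 0.4704 -0.2972  0.051 ] grip 0.04225966676446201 0.0
```

Emit:
send_rows(deltas=[[0,0,0,0,0,0,42],[0.002,0.001,0.046,0,0.001,0,42],[0.001,0.001,0.046,0,0,0,42],[0,0,0,0,0,0,42],[0,0,0,0,0,0,42]])

```text
clock: 12.35
ee_pos: [0.4717, -0.298, 0.014]
orientation: [-3.138, -0.083, 0.008]
ft_force: [0.4, -0.7, 0.6]
grip_width: 0.0424
gripper_force: 0.0
```

```bash
python3 -c "
from plan import *
plan([((.4738,-.2984,.013),3.0,0,.02)],42)"
```

```text
[[0.005,0.001,0.002,-0.002,0.003,0,42]]
1 t 12.35 at [ 0.4717 -0.298   0.014 ] grip 0.04235342519060358 0.0
```

Emit:
send_rows(deltas=[[0.005,0.001,0.002,-0.002,0.003,0,42],[0,0,0,0,0,0,42],[0,0,0,0,0,0,10],[0,0,0,0,0,0,10],[0,0,0,0,0,0,10],[0,0,0,0,0,0,10],[0,0,0,0,0,0,10]])

```text
clock: 13.22
ee_pos: [0.4739, -0.2984, 0.0136]
orientation: [3.14, 0.083, 0.0]
ft_force: [-0.6, -0.5, 2.2]
grip_width: 0.0198
gripper_force: 25.0
```

```bash
python3 -c "
from plan import *
s=env.read_state();print(s['ft_force'],s['grip_width'],s['gripper_force'],s['joints'])
p=s['ee_pos']; th=np.radians(4.1); u=np.array([np.cos(th),np.sin(th)])
off=-.016+(p[:2]-[.4738,-.2984])@u; t=np.array([.6303,.0289])+off*u; print(off,t)
plan([((*p[:2],.14),3.0,0,.045),((*t,.14),4.1,0,.05),((*t,.055),4.1,0,.05)],10)"
```

```text
[-0.56868956 -0.49723605  2.21919817] 0.019760855727172955 24.993706941604614 [-5.64360819e-01  5.21312815e-01  1.91259532e+00 -8.75393750e-04
  7.07143454e-01  9.54406363e-01]
-0.01594905100259548 [0.61439177 0.02775968]
[[0,0,-0.105,0,0,0,10],[0,0,-0.105,0,0,0,10],[0,0,-0.106,0,0,0,10],[0.049,-0.099,0,0,0,-0.002,10],[0.05,-0.099,0,0,0,-0.001,10],[0.05,-0.099,0,0,0,-0.002,10],[0.05,-0.099,0,0,0,-0.001,10],[0.05,-0.099,0,0,0,-0.002,10]]
[[0.05,-0.099,0,0,0,-0.001,10],[0.051,-0.099,0,0,0,-0.002,10],[0.051,-0.099,-0.001,0,0,-0.001,10],[0,0,0.106,0,0,0,10],[0,0,0.107,0,0,0,10]]
13 t 13.225 at [ 0.4739 -0.2984  0.0136] grip 0.019760855727172955 24.993706941604614
```

Emit:
send_rows(deltas=[[0,0,-0.105,0,0,0,10],[0,0,-0.105,0,0,0,10],[0,0,-0.106,0,0,0,10],[0.049,-0.099,0,0,0,-0.002,10],[0.05,-0.099,0,0,0,-0.001,10],[0.05,-0.099,0,0,0,-0.002,10],[0.05,-0.099,0,0,0,-0.001,10],[0.05,-0.099,0,0,0,-0.002,10]])

```text
clock: 14.22
ee_pos: [0.5621, -0.0935, 0.1395]
orientation: [3.139, 0.103, -0.0]
ft_force: [0.8, -1.0, -1.6]
grip_width: 0.0195
gripper_force: 25.0
```

Emit:
send_rows(deltas=[[0.05,-0.099,0,0,0,-0.001,10],[0.051,-0.099,0,0,0,-0.002,10],[0.051,-0.099,0,0,0,-0.001,10],[0,0,0.1,0,0,0,10],[0,0,0.1,0,0,0,10],[0,0,0,0,0,0,10],[0,0,0,0,0,0,10]])

```text
clock: 15.1
ee_pos: [0.6152, 0.0275, 0.0607]
orientation: [3.139, 0.112, 0.001]
ft_force: [-0.0, -0.2, 0.5]
grip_width: 0.0198
gripper_force: 25.0
```

```bash
python3 -c "
from plan import *
print(env.read_state()['ft_force'])
plan([((.6144,.0278,.022),4.1,0,.02)],10)"
```

```text
[-0.00260646 -0.17015797  0.49897991]
[[-0.001,0,0.048,0,0,0,10],[-0.001,-0.001,0.049,0.001,-0.001,0,10]]
2 t 15.1 at [0.6152 0.0275 0.0607] grip 0.019797414462978002 24.991744458675385
```

Emit:
send_rows(deltas=[[-0.001,0,0.048,0,0,0,10],[-0.001,-0.001,0.049,0,-0.001,0,10],[0,0,0,0,0,0,10],[0,0,0,0,0,0,10]])

```text
clock: 15.6
ee_pos: [0.6136, 0.0279, 0.0207]
orientation: [3.139, 0.112, -0.003]
ft_force: [0.1, 0.6, -0.7]
grip_width: 0.0196
gripper_force: 25.0
```

Emit:
send_rows(deltas=[[0,0,0.006,0,0,0,10],[0,0,0.005,0,0,0,10],[0,0,0,0,0,0,10]])

```text
clock: 15.98
ee_pos: [0.6141, 0.0279, 0.0176]
orientation: [3.139, 0.112, -0.001]
ft_force: [-2.7, -0.6, 9.1]
grip_width: 0.0198
gripper_force: 25.0
```

Emit:
send_rows(deltas=[[0,0,0,0,0,0,30],[0,0,0,0,0,0,30],[0,0,0,0,0,0,30],[0,0,-0.05,0,0,0,30],[0,0,-0.12,0,0,0,30],[0,0,-0.14,0,0,0,30],[0,0,-0.14,0,0,0,30],[0,0,-0.14,0,0,0,30]])

```text
clock: 16.98
ee_pos: [0.6138, 0.0281, 0.256]
orientation: [3.139, 0.112, 0.0]
ft_force: [1.0, 0.2, -0.4]
grip_width: 0.0299
gripper_force: 0.0
```

```bash
python3 -c "
from plan import *
P=cloud('top',np.load('top0.npz')['d'])
for a in np.arange(.2,.46,.03):
    k=(P[...,2]>.07)&(P[...,2]<.25)&(abs(P[...,1]-a)<.015)&(P[...,0]>.45); print(a.round(2),np.nanmin(P[k][:,0]).round(3))
k=(P[...,2]>.016)&(abs(P[...,1]-.3236)<.03)&(abs(P[...,0]-.4384)<.04)&(P[...,2]<.03); print('handle',np.median(P[k],0),k.sum(),cv2.minAreaRect((P[k][:,:2]*1000).astype(np.float32)))
plan([((.432,.3255,.27),-17.5,0,.055)],46)"
```

```text
0.2 0.524
0.23 0.524
0.26 0.524
0.29 0.524
0.32 0.524
0.35 0.524
0.38 0.524
0.41 0.524
0.44 0.706
handle [0.43748759 0.32314135 0.02249014] 90 ((438.62005615234375, 323.6475524902344), (15.07597827911377, 35.765846252441406), 73.70064544677734)
[[-0.057,-0.111,-0.005,0,0,0.034,46],[-0.063,-0.107,-0.005,0,0,0.034,46],[-0.069,-0.104,-0.005,0,0,0.034,46],[-0.074,-0.1,-0.005,0,0,0.034,46],[-0.079,-0.096,-0.005,0,0,0.035,46],[-0.084,-0.091,-0.005,0,0,0.034,46],[-0.09,-0.087,-0.006,0,0,0.035,46]]
7 t 16.975 at [0.6138 0.0281 0.256 ] grip 0.02989992380080482 0.0
```

Emit:
send_rows(deltas=[[-0.055,-0.111,-0.005,0,0,0.034,46],[-0.061,-0.107,-0.005,0,0,0.034,46],[-0.067,-0.104,-0.005,0,0,0.034,46],[-0.072,-0.1,-0.005,0,0,0.034,46],[-0.077,-0.096,-0.005,0,0,0.035,46],[-0.082,-0.091,-0.005,0,0,0.034,46],[-0.088,-0.087,-0.006,0,0,0.035,46],[0,0,0,0,0,0,46]], newtons=45)

```text
clock: 17.98
ee_pos: [0.4363, 0.3274, 0.2684]
orientation: [-3.105, 0.473, 0.001]
ft_force: [0.4, -0.1, 0.2]
grip_width: 0.046
gripper_force: 0.0
```

```bash
python3 -c "
from plan import *
im,d=snap('top','a6.png');np.savez('a6',im=im,d=d)
im=cv2.imread('pics/a6.png');cv2.imwrite('pics/a6c.png',cv2.resize(im[180:330,255:395],None,fx=4,fy=4,interpolation=2))
plan([((.4386,.3236,.06),-17.2,0,.055),((.4386,.3236,.045),-17.2,0,.055)],46)"
```

```text
[[0.001,0.001,0.13,0,0,0,46],[0.001,0.001,0.13,0,0,0,46],[0.002,0.001,0.13,0,0,-0.001,46],[0.001,0.001,0.13,0,0,0,46],[0,0,0.038,0,0,0,46]]
5 t 18.025 at [0.4371 0.326  0.2681] grip 0.0460673429362596 0.0
```

View pics/a6c.png

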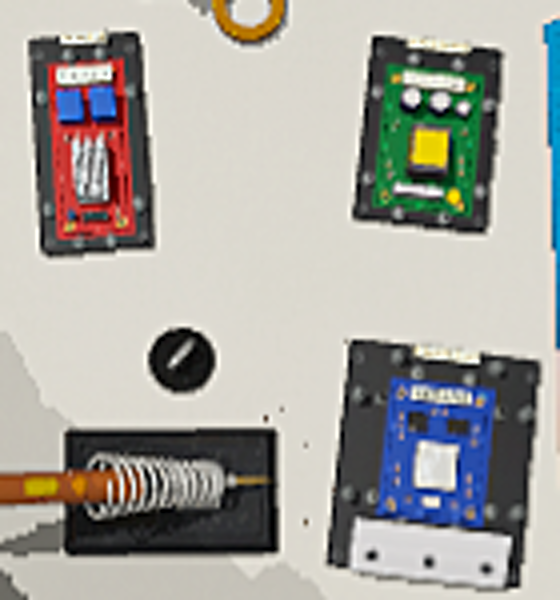

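All three boards lie within the pins, with connectors at the contact-block ends: red at (90,150), green at (430,145), blue at (437,455). Now I'll fetch the plate.

Emit:
send_rows(deltas=[[0.001,0.001,0.13,0,0,0,46],[0.001,0.001,0.13,0,0,0,46],[0.002,0.001,0.13,0,0,-0.001,46],[0.001,0.001,0.13,0,0,0,46],[0,0,0.038,0,0,0,46],[0,0,0,0,0,0,46],[0,0,0,0,0,0,46]])

```text
clock: 18.9
ee_pos: [0.4403, 0.3234, 0.0457]
orientation: [-3.104, 0.476, -0.001]
ft_force: [-0.7, -0.0, 0.6]
grip_width: 0.0461
gripper_force: 0.0
```

```bash
python3 -c "
from plan import *
plan([((.4386,.3236,.010),-17.2,0,.02)],46)"
```

```text
[[-0.002,0.001,0.045,0,0,-0.001,46],[-0.002,0,0.044,-0.001,-0.001,-0.001,46]]
2 t 18.9 at [0.4403 0.3234 0.0457] grip 0.046057995325070725 0.0
```

Emit:
send_rows(deltas=[[-0.002,0.001,0.045,0,0,-0.001,46],[-0.002,0,0.044,0,-0.001,-0.001,46],[0,0,0,0,0,0,46],[0,0,0,0,0,0,5],[0,0,0,0,0,0,5],[0,0,0,0,0,0,5],[0,0,0,0,0,0,5],[0,0,0,0,0,0,5]])

```text
clock: 19.9
ee_pos: [0.4375, 0.3231, 0.0084]
orientation: [3.106, -0.471, -0.004]
ft_force: [-0.2, -0.3, 2.8]
grip_width: 0.0137
gripper_force: 45.0
```

```bash
python3 -c "
from plan import *
s=env.read_state(); p=s['ee_pos']; print(s['ft_force'],s['joints'])
plan([((*p[:2],.27),-17.2,0,.055),((.47,-.18,.27),-6.9,0,.055)],5)"
```

```text
[-0.15648768 -0.32065454  2.7719151 ] [6.32394081e-01 5.13386163e-01 1.94789242e+00 2.26641261e-03
 6.82108813e-01 2.50221055e+00]
[[0,0,-0.131,0,0,0,5],[0,0,-0.131,0,0,0,5],[0,0,-0.131,0,0,0,5],[-0.001,0,-0.13,0,0.001,0,5],[0,0,-0.131,0,0,0,5],[0.045,0.118,0,0,0,-0.011,5],[0.043,0.118,0,0,0,-0.012,5],[0.041,0.119,0,0,0,-0.011,5]]
[[0.039,0.12,0,0,0,-0.012,5],[0.036,0.121,0,0,0,-0.011,5],[0.034,0.121,0,0,0,-0.012,5],[0.032,0.122,0,0,0,-0.011,5],[0.03,0.123,0,0,0,-0.012,5],[0.028,0.123,0,0,0,-0.011,5],[0.025,0.123,0,0,0,-0.012,5]]
15 t 19.9 at [0.4375 0.3231 0.0084] grip 0.013707976216794999 44.99723017215729
```

Emit:
send_rows(deltas=[[0,0,-0.06,0,0,0,5],[0,0,-0.12,0,0,0,5],[0,0,-0.131,0,0,0,5],[0,0,-0.131,0,0.001,0,5],[0,0,-0.131,0,0,0,5],[0,0,-0.08,0,0,0,5],[0.045,0.118,0,0,0,-0.011,5],[0.043,0.118,0,0,0,-0.012,5]])

```text
clock: 20.9
ee_pos: [0.444, 0.2214, 0.2695]
orientation: [3.113, -0.411, -0.001]
ft_force: [0.6, -0.5, -1.1]
grip_width: 0.0134
gripper_force: 45.0
```

Emit:
send_rows(deltas=[[0.041,0.119,0,0,0,-0.011,5],[0.039,0.12,0,0,0,-0.012,5],[0.036,0.121,0,0,0,-0.011,5],[0.034,0.121,0,0,0,-0.012,5],[0.032,0.122,0,0,0,-0.011,5],[0.03,0.123,0,0,0,-0.012,5],[0.028,0.123,0,0,0,-0.011,5],[0.025,0.123,0,0,0,-0.012,5]])

```text
clock: 21.9
ee_pos: [0.4698, -0.1817, 0.2695]
orientation: [3.135, -0.188, -0.003]
ft_force: [0.5, 0.8, -1.7]
grip_width: 0.0138
gripper_force: 45.0
```

```bash
cat > pl.py <<'E'
from plan import *
yaw=-6.9; th=np.radians(yaw); O=np.array([.4395,-.181]); u=np.array([np.cos(th),np.sin(th)])
def wp(xt,zt,a,v=.03):  # toe bottom in nest frame (mm), tilt deg
    t=np.radians(a); x=xt+62*np.cos(t)-8.4*np.sin(t); z=zt+62*np.sin(t)+8.4*np.cos(t)
    return (np.r_[O+u*x/1000,z/1000],yaw,a,v)
def toe():
    s=env.read_state(); q=R.from_rotvec(s['orientation']); M=q.as_matrix()
    a=np.degrees(np.arcsin(M[2,0])); t=np.radians(a); d=(s['ee_pos'][:2]-O)*1000
    x=d@u; y=d@[-u[1],u[0]]; z=s['ee_pos'][2]*1000
    print('toe x %.1f z %.1f y %.1f tilt %.1f yaw %.1f'%(x-62*np.cos(t)+8.4*np.sin(t),z-62*np.sin(t)-8.4*np.cos(t),y,a,np.degrees(np.arctan2(M[1,0],M[0,0]))),'F',s['ft_force'].round(1),'M',s['wrist_torque'].round(2),'grip',round(s['grip_width'],4),s['clock'])
E
python3 -c "
from pl import *
toe(); plan([wp(-36,120,20,.05),wp(-36,60,20,.05),wp(-36,40,20)],5)"
```

```text
toe x -31.9 z 261.2 y 2.9 tilt -0.1 yaw -6.9 F [ 0.5  0.8 -1.7] M [ 0.08 -0.03  0.01] grip 0.0138 21.9
[[-0.009,0.002,0.1,0,0.074,0,5],[-0.02,0.003,0.099,0,0.075,0,5],[-0.032,0.002,0.096,0,0.074,0.001,5],[-0.026,0,0.07,0,0,0,5],[-0.025,0,0.071,0,0,0,5],[-0.017,0,0.047,0,0,0,5]]
6 t 21.9 at [ 0.4698 -0.1817  0.2695] grip 0.013757998000828626 44.995134472846985
```

Emit:
send_rows(deltas=[[-0.009,0.002,0.1,0,0.074,0,5],[-0.02,0.003,0.099,0,0.075,0,5],[-0.032,0.002,0.096,0,0.074,0.001,5],[-0.026,0,0.07,0,0,0,5],[-0.025,0,0.071,0,0,0,5],[-0.017,0,0.047,0,0,0,5],[0,0,0,0,0,0,5],[0,0,0,0,0,0,5]])

```text
clock: 22.9
ee_pos: [0.4597, -0.1819, 0.0697]
orientation: [3.067, -0.186, 0.541]
ft_force: [-0.3, -0.7, -1.2]
grip_width: 0.0134
gripper_force: 45.0
```

```bash
python3 -c "
from pl import *
toe(); s,d=snap('top','a7.png'); s2,d2=snap('scene','a7s.png')
im=cv2.imread('pics/a7.png');im2=cv2.imread('pics/a7s.png'); a=cv2.resize(im[240:340,310:430],None,fx=3.3,fy=3.3,interpolation=2); 
c=proj('scene',[[.44,-.18,.03]])[0].astype(int); print(c)
b=im2[c[1]-50:c[1]+50,c[0]-60:c[0]+60]; b=cv2.resize(b,(a.shape[1],a.shape[0]),interpolation=2); cv2.imwrite('pics/a7c.png',np.hstack([a,b]))
plan([wp(-36,26.5,20,.015)],5)"
```

```text
toe x -35.2 z 40.6 y 1.6 tilt 20.0 yaw -7.0 F [-0.3 -0.7 -1.2] M [ 0.06  0.23 -0.  ] grip 0.0134 22.9
[361 262]
[[-0.015,0.004,0.033,0.001,-0.001,0,5]]
1 t 23.0 at [ 0.4601 -0.1821  0.0701] grip 0.013153260292054337 44.9943208694458
```

View pics/a7c.png

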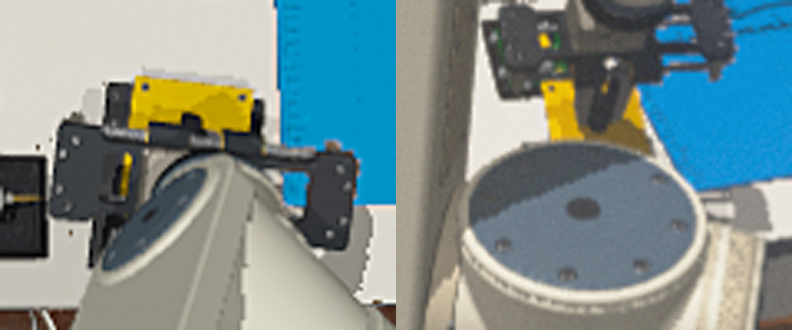

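The free edge of the tilted plate shows at (135,77)–(255,92) in the left half. I'll check that against the prediction and then lower it.

```bash
python3 -c "
from pl import *
for c in atz('top',[(350.6,263.0),(387.0,267.6)],.079)[:,:2]:
    d=(c-O)*1000; print(d@u,d@[-u[1],u[0]])
toe();plan([wp(-36,26.5,20,.015)],5)"
```

```text
57.707381923985395 43.34359356020641
56.5014831555867 -41.35175906700889
toe x -34.8 z 41.0 y 1.4 tilt 20.1 yaw -6.9 F [-0.3 -0.4 -0.9] M [0.02 0.22 0.01] grip 0.0132 23.0
[[-0.015,0.004,0.033,0.001,-0.001,0,5]]
1 t 23.0 at [ 0.4601 -0.1821  0.0701] grip 0.013153260292054337 44.9943208694458
```

Emit:
send_rows(deltas=[[-0.007,0.002,0.016,0,0,0,5],[-0.007,0.002,0.016,0,0,0,5],[0,0,0,0,0,0,5],[0,0,0,0,0,0,5]])

```text
clock: 23.5
ee_pos: [0.4583, -0.1832, 0.0551]
orientation: [3.067, -0.187, 0.54]
ft_force: [-0.2, 0.2, -1.7]
grip_width: 0.0138
gripper_force: 45.0
```

```bash
python3 -c "
from pl import *
toe();plan([wp(-44,26,20,.008),wp(-55.5,25.8,20,.006)],5)"
```

```text
toe x -36.5 z 26.0 y 0.0 tilt 20.0 yaw -7.0 F [-0.2  0.2 -1.7] M [ 0.09  0.24 -0.07] grip 0.0138 23.5
[[-0.018,0,-0.007,0.001,0,-0.001,5],[-0.013,0,-0.004,0,0,0,5],[-0.014,0,-0.005,0,0,0,5]]
3 t 23.5 at [ 0.4583 -0.1832  0.0551] grip 0.01377435422437481 44.99419569969177
```

Emit:
send_rows(deltas=[[-0.018,0,-0.006,0,0,0,5],[-0.013,0,-0.005,0,0,0,5],[-0.014,0,-0.005,0,0,0,5],[0,0,0,0,0,0,5],[0,0,0,0,0,0,5]])

```text
clock: 24.12
ee_pos: [0.4396, -0.1811, 0.0552]
orientation: [3.067, -0.187, 0.541]
ft_force: [-0.8, 0.8, -1.5]
grip_width: 0.0136
gripper_force: 45.0
```

```bash
python3 -c "
from pl import *
toe();plan([wp(-57,25.5,15,.008),wp(-57,25.3,10,.008),wp(-57,25,5)],5,wmax=2.5)"
```

```text
toe x -55.3 z 26.1 y -0.1 tilt 20.0 yaw -7.0 F [-0.8  0.8 -1.5] M [ 0.06  0.31 -0.03] grip 0.0136 24.125
[[-0.001,0,0.005,0,-0.019,0,5],[-0.001,0,0.004,0,-0.018,0,5],[-0.001,0,0.005,0.001,-0.019,-0.001,5],[0.001,0,0.007,0,-0.028,0,5],[0,0,0.007,0,-0.027,0,5],[0.001,0,0.005,0,-0.019,0,5],[0,0,0.004,0,-0.018,0,5],[0.001,0,0.005,0,-0.019,0,5]]
8 t 24.125 at [ 0.4396 -0.1811  0.0552] grip 0.013604661904231525 44.99433696269989
```

Emit:
send_rows(deltas=[[-0.001,0,0.005,0,-0.019,0,5],[-0.001,0,0.004,0,-0.018,0,5],[-0.001,0,0.005,0,-0.019,0,5],[0.001,0,0.007,0,-0.028,0,5],[0,0,0.007,0,-0.027,0,5],[0,0,0,0,0,0,5]])

```text
clock: 24.88
ee_pos: [0.4428, -0.1815, 0.0441]
orientation: [3.112, -0.188, 0.274]
ft_force: [-0.3, 0.6, -1.5]
grip_width: 0.0132
gripper_force: 45.0
```

```bash
python3 -c "
from pl import *
toe();plan([wp(-57,25.3,5,.008),wp(-57,25.3,0)],5,wmax=2.5)"
```

```text
toe x -56.2 z 25.0 y -0.1 tilt 10.1 yaw -6.9 F [-0.3  0.6 -1.5] M [ 0.06  0.15 -0.05] grip 0.0132 24.875
[[0,0,0.004,0,-0.019,0,5],[0,0,0.004,0,-0.019,0,5],[0,0,0.005,0.001,-0.018,0,5],[0,0,0.004,0,-0.019,0,5],[0.001,0,0.005,0,-0.018,0,5],[0.001,0,0.004,0,-0.019,0,5]]
6 t 24.875 at [ 0.4428 -0.1815  0.0441] grip 0.013242989588090488 44.99431014060974
```

Emit:
send_rows(deltas=[[0,0,0.004,0,-0.019,0,5],[0,0,0.004,0,-0.019,0,5],[0,0,0.005,0,-0.018,0,5],[0,0,0.004,0,-0.019,0,5],[0,0,0.005,0,-0.018,0,5],[0,0,0.004,0,-0.019,0,5],[0,0,0,0,0,0,5],[0,0,0,0,0,0,5]])

```text
clock: 25.88
ee_pos: [0.4426, -0.1813, 0.0336]
orientation: [3.135, -0.191, -0.002]
ft_force: [-0.1, 0.2, -1.7]
grip_width: 0.0134
gripper_force: 45.0
```

```bash
python3 -c "
from pl import *
toe();plan([wp(-57,24,0)],5,wmax=2.5)"
```

```text
toe x -58.9 z 25.3 y 0.1 tilt -0.1 yaw -7.0 F [-0.1  0.2 -1.7] M [ 0.03 -0.   -0.01] grip 0.0134 25.875
[[0.005,0,0.003,0,0.001,-0.001,5]]
1 t 25.875 at [ 0.4426 -0.1813  0.0336] grip 0.013393343461847578 44.99421715736389
```

Emit:
send_rows(deltas=[[0.006,0,0.002,0,0,0,5],[0,0,0.002,0,0,0,5],[0,0,0,0,0,0,5],[0,0,0,0,0,0,5]])

```text
clock: 26.38
ee_pos: [0.4455, -0.1818, 0.0324]
orientation: [3.135, -0.191, -0.001]
ft_force: [-1.3, 0.6, 3.4]
grip_width: 0.0136
gripper_force: 45.0
```

```bash
python3 -c "
from pl import *
toe()"
```

```text
toe x -56.0 z 24.0 y -0.1 tilt -0.0 yaw -7.0 F [-1.3  0.6  3.4] M [ 0.11  0.08 -0.01] grip 0.0136 26.375
```

Contact at z = 24, level. Releasing slowly, then rising and moving clear of the camera's view.

Emit:
send_rows(deltas=[[0,0,0,0,0,0,18],[0,0,0,0,0,0,24],[0,0,0,0,0,0,26],[0,0,0,0,0,0,26],[0,0,-0.03,0,0,0,26],[0,0,-0.08,0,0,0,26],[0,0,-0.14,0,0,0,26],[0,0,-0.14,0,0,0,26]])

```text
clock: 27.38
ee_pos: [0.445, -0.1815, 0.1904]
orientation: [3.135, -0.191, -0.002]
ft_force: [0.8, -0.1, 0.2]
grip_width: 0.0257
gripper_force: 0.0
```

Emit:
send_rows(deltas=[[0,0,-0.1,0,0,0,26],[0,0.14,0,0,0,0,26],[0,0.14,0,0,0,0,26],[0,0.14,0,0,0,0,26],[0,0.14,0,0,0,0,26],[0,0.14,0,0,0,0,26],[0,0.1,0,0,0,0,26],[0,0,0,0,0,0,26]])

```text
clock: 28.38
ee_pos: [0.4057, -0.5015, 0.2286]
orientation: [3.134, -0.195, -0.002]
ft_force: [-0.1, -0.1, -0.3]
grip_width: 0.026
gripper_force: 0.0
```

```bash
python3 -c "
from pl import *
toe(); im,d=snap('top','a8.png'); P=cloud('top',d)
im=cv2.imread('pics/a8.png');cv2.imwrite('pics/a8c.png',cv2.resize(im[180:330,255:395],None,fx=4,fy=4,interpolation=2))
L=np.c_[((P[...,:2].reshape(-1,2)-O)*1000)@u,((P[...,:2].reshape(-1,2)-O)*1000)@[-u[1],u[0]],P[...,2].ravel()*1000]
for x in (-40,-30,-20,-10,25,35,42):
    print(x,[round(float(np.median(L[(abs(L[:,0]-x)<4)&(abs(L[:,1]-y)<6),2])),1) for y in (-35,-20,20,35)])
k=(L[:,2]>38)&(L[:,2]<56)&(abs(L[:,1])<15)&(abs(L[:,0]-5)<30); print('handle',L[k].mean(0),np.median(L[k],0),k.sum())
"
```

```text
toe x -57.0 z 220.3 y -322.2 tilt -0.1 yaw -7.1 F [-0.1 -0.1 -0.3] M [ 0.01 -0.01 -0.01] grip 0.026 28.375
-40 [27.4, 12.2, 10.0, 27.3]
-30 [26.0, 11.2, 12.4, 28.1]
-20 [26.3, 26.5, 27.7, 27.5]
-10 [27.6, 26.3, 27.5, 26.3]
25 [28.2, 27.2, 27.2, 26.5]
35 [26.3, 27.6, 26.3, 27.9]
42 [27.2, 27.2, 27.7, 27.1]
handle [ 5.27727171  0.18970816 46.4318775 ] [ 5.19560773  0.35859127 46.78667185] 93
```

View pics/a8c.png

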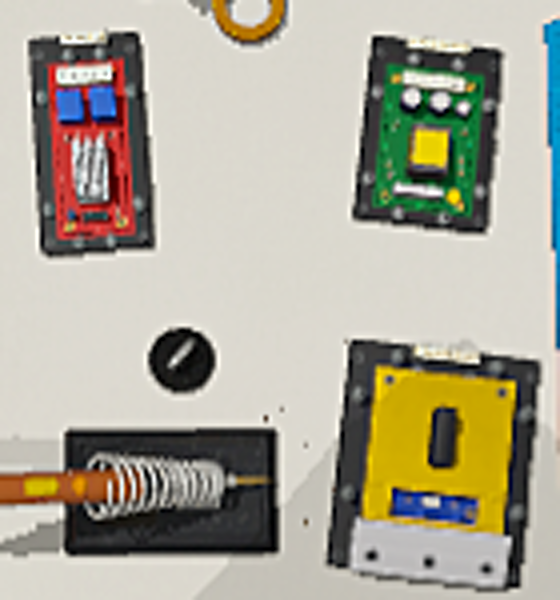

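The plate at (440,445) lies level (top about 27–28 mm), with its toe under the lip at (430,550) and the handle at +5 mm. All boards are seated and the suction cup and tape roll haven't moved, so I'm handing in.

```bash
python3 -c "
from cell import env
print(env.finish_job())"
```

```text
the job is handed in; nothing more can be done
None
```

The job is handed in at about 28 s: all three boards are seated in their nests with connectors at the contact-block ends, the plate lies level over the blue board with its toe under the lip, and the suction cup and tape roll are untouched.

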